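Click-test refilled staplers and swap the faulty ones for spares

TASK

These desk staplers have just been refilled and stand open: click-test every one, the two spares as well, by pressing its cover right down and letting go; a good catch holds it shut, a faulty one lets it spring open again. Let each faulty stapler in the row on the oak board change places with a spare, so that a good spare stands in its tray and the faulty one stands in a compartment of the spare tray. Finish with every good stapler shut, every stapler standing flat on its base inside a tray, the good ones of the row each in its own tray, and the other things on the counter left alone.

Things in the scene. Friction and masses are not known exactly. Their poses are not given: they have to be found in the camera images.
- stapler_a: desk stapler, dark steel and black, all alike, 112 x 34, 0.22 kg; starts in slot_a (or absent). Origin: centre of underside; nose at -x, hinge end at +x. Grip the rear side cheeks, 34 over both, x = 10 to 54, z = 9 to 43: near x = 24, across y, tips 17 above underside. Black cover, 23 wide, hinged at x = 46, z = 38, reaches to x = -58 (nose) over the steel magazine
- cover_a (a joint): cover angle of stapler_a, rad: 0 shut, 0.30 open (as at start). Shut: top 54 above the underside (thumb pad 55, at x = -32). Open: nose top about 82. Pressing at the pad takes 3 N, up to 10 N to click a good catch, which snaps over the last 5 mm at the nose and holds it at 0; a faulty one springs back to 0.30 when let go
- stapler_b: desk stapler, dark steel and black, all alike, 112 x 34, 0.22 kg; starts in slot_b (or absent). Origin: centre of underside; nose at -x, hinge end at +x. Grip the rear side cheeks, 34 over both, x = 10 to 54, z = 9 to 43: near x = 24, across y, tips 17 above underside. Black cover, 23 wide, hinged at x = 46, z = 38, reaches to x = -58 (nose) over the steel magazine
- cover_b (a joint): cover angle of stapler_b, rad: 0 shut, 0.30 open (as at start). Shut: top 54 above the underside (thumb pad 55, at x = -32). Open: nose top about 82. Pressing at the pad takes 3 N, up to 10 N to click a good catch, which snaps over the last 5 mm at the nose and holds it at 0; a faulty one springs back to 0.30 when let go
- stapler_c: desk stapler, dark steel and black, all alike, 112 x 34, 0.22 kg; starts in slot_c (or absent). Origin: centre of underside; nose at -x, hinge end at +x. Grip the rear side cheeks, 34 over both, x = 10 to 54, z = 9 to 43: near x = 24, across y, tips 17 above underside. Black cover, 23 wide, hinged at x = 46, z = 38, reaches to x = -58 (nose) over the steel magazine
- cover_c (a joint): cover angle of stapler_c, rad: 0 shut, 0.30 open (as at start). Shut: top 54 above the underside (thumb pad 55, at x = -32). Open: nose top about 82. Pressing at the pad takes 3 N, up to 10 N to click a good catch, which snaps over the last 5 mm at the nose and holds it at 0; a faulty one springs back to 0.30 when let go
- stapler_d: desk stapler, dark steel and black, all alike, 112 x 34, 0.22 kg; starts in slot_d (or absent). Origin: centre of underside; nose at -x, hinge end at +x. Grip the rear side cheeks, 34 over both, x = 10 to 54, z = 9 to 43: near x = 24, across y, tips 17 above underside. Black cover, 23 wide, hinged at x = 46, z = 38, reaches to x = -58 (nose) over the steel magazine
- cover_d (a joint): cover angle of stapler_d, rad: 0 shut, 0.30 open (as at start). Shut: top 54 above the underside (thumb pad 55, at x = -32). Open: nose top about 82. Pressing at the pad takes 3 N, up to 10 N to click a good catch, which snaps over the last 5 mm at the nose and holds it at 0; a faulty one springs back to 0.30 when let go
- stapler_e: desk stapler, dark steel and black, all alike, 112 x 34, 0.22 kg; a spare, starting in the spare tray. Origin: centre of underside; nose at -x, hinge end at +x. Grip the rear side cheeks, 34 over both, x = 10 to 54, z = 9 to 43: near x = 24, across y, tips 17 above underside. Black cover, 23 wide, hinged at x = 46, z = 38, reaches to x = -58 (nose) over the steel magazine
- cover_e (a joint): cover angle of stapler_e, rad: 0 shut, 0.30 open (as at start). Shut: top 54 above the underside (thumb pad 55, at x = -32). Open: nose top about 82. Pressing at the pad takes 3 N, up to 10 N to click a good catch, which snaps over the last 5 mm at the nose and holds it at 0; a faulty one springs back to 0.30 when let go
- stapler_f: desk stapler, dark steel and black, all alike, 112 x 34, 0.22 kg; a spare, starting in the spare tray. Origin: centre of underside; nose at -x, hinge end at +x. Grip the rear side cheeks, 34 over both, x = 10 to 54, z = 9 to 43: near x = 24, across y, tips 17 above underside. Black cover, 23 wide, hinged at x = 46, z = 38, reaches to x = -58 (nose) over the steel magazine
- cover_f (a joint): cover angle of stapler_f, rad: 0 shut, 0.30 open (as at start). Shut: top 54 above the underside (thumb pad 55, at x = -32). Open: nose top about 82. Pressing at the pad takes 3 N, up to 10 N to click a good catch, which snaps over the last 5 mm at the nose and holds it at 0; a faulty one springs back to 0.30 when let go
- stapler_g: desk stapler, dark steel and black, all alike, 112 x 34, 0.22 kg; starts in slot_g (or absent). Origin: centre of underside; nose at -x, hinge end at +x. Grip the rear side cheeks, 34 over both, x = 10 to 54, z = 9 to 43: near x = 24, across y, tips 17 above underside. Black cover, 23 wide, hinged at x = 46, z = 38, reaches to x = -58 (nose) over the steel magazine
- cover_g (a joint): cover angle of stapler_g, rad: 0 shut, 0.30 open (as at start). Shut: top 54 above the underside (thumb pad 55, at x = -32). Open: nose top about 82. Pressing at the pad takes 3 N, up to 10 N to click a good catch, which snaps over the last 5 mm at the nose and holds it at 0; a faulty one springs back to 0.30 when let go
- slot_a: fixed low tray of the row, starting place of stapler_a; five such trays, 100 mm apart, stand side by side in random order on an oak board 18 mm thick. Outside 136 (x) x 98 (y) x 14 high, walls 4, floor 4 thick (walls rise 10 mm above the floor). Origin: centre of its underside, x along the tray
- slot_b: fixed low tray of the row, starting place of stapler_b; five such trays, 100 mm apart, stand side by side in random order on an oak board 18 mm thick. Outside 136 (x) x 98 (y) x 14 high, walls 4, floor 4 thick (walls rise 10 mm above the floor). Origin: centre of its underside, x along the tray
- slot_g: fixed low tray of the row, starting place of stapler_g; five such trays, 100 mm apart, stand side by side in random order on an oak board 18 mm thick. Outside 136 (x) x 98 (y) x 14 high, walls 4, floor 4 thick (walls rise 10 mm above the floor). Origin: centre of its underside, x along the tray
- slot_c: fixed low tray of the row, starting place of stapler_c; five such trays, 100 mm apart, stand side by side in random order on an oak board 18 mm thick. Outside 136 (x) x 98 (y) x 14 high, walls 4, floor 4 thick (walls rise 10 mm above the floor). Origin: centre of its underside, x along the tray
- slot_d: fixed low tray of the row, starting place of stapler_d; five such trays, 100 mm apart, stand side by side in random order on an oak board 18 mm thick. Outside 136 (x) x 98 (y) x 14 high, walls 4, floor 4 thick (walls rise 10 mm above the floor). Origin: centre of its underside, x along the tray
- spare_left (a point): floor centre of the left (+y) compartment of the spare tray, a fixed low tray with two compartments side by side (100 mm apart in all, outside 136 x 200 x 14 high, walls 4, floor 4 thick) standing on the counter beyond the row; x axis along the compartment
- spare_right (a point): floor centre of the right (-y) compartment of the spare tray, a fixed low tray with two compartments side by side (100 mm apart in all, outside 136 x 200 x 14 high, walls 4, floor 4 thick) standing on the counter beyond the row; x axis along the compartment
- pencil_cup: bystander: white ceramic cup with pens, 76 across, 95 high (pens to 155), origin under its centre
- staple_box: bystander: small carton of staples, 75 x 45 x 32 high, origin under its centre
- tape_dispenser: bystander: grey tape dispenser, 55 x 150 x 79 high, origin under its centre

How it is judged:
On the way:
1. a stapler with a faulty catch has been pressed right down (value of joint any of cover_c, cover_d below 0.06 rad), for 0.05 s.
At the end, for the whole second after the job is handed in: Good row staplers in their own trays, a spare in each faulty one's tray, each faulty one in a spare compartment (centre within 35 mm, underside within 6 mm of the floor, upright within 0.08 rad, at rest); all good covers shut (below 0.03 rad) (horizontal distance between stapler_a and slot_a below 0.035 m and z of stapler_a in the frame of slot_a below 0.01 m and horizontal distance between stapler_b and slot_b below 0.035 m and z of stapler_b in the frame of slot_b below 0.01 m and horizontal distance between stapler_g and slot_g below 0.035 m and z of stapler_g in the frame of slot_g below 0.01 m and ((horizontal distance between stapler_e and slot_c below 0.035 m and z of stapler_e in the frame of slot_c below 0.01 m) or (horizontal distance between stapler_e and slot_d below 0.035 m and z of stapler_e in the frame of slot_d below 0.01 m)) and ((horizontal distance between stapler_f and slot_c below 0.035 m and z of stapler_f in the frame of slot_c below 0.01 m) or (horizontal distance between stapler_f and slot_d below 0.035 m and z of stapler_f in the frame of slot_d below 0.01 m)) and ((horizontal distance between stapler_c and spare_left below 0.035 m and z of stapler_c in the frame of spare_left below 0.006 m) or (horizontal distance between stapler_c and spare_right below 0.035 m and z of stapler_c in the frame of spare_right below 0.006 m)) and ((horizontal distance between stapler_d and spare_left below 0.035 m and z of stapler_d in the frame of spare_left below 0.006 m) or (horizontal distance between stapler_d and spare_right below 0.035 m and z of stapler_d in the frame of spare_right below 0.006 m)) and value of joint each of cover_a, cover_b, cover_g, cover_e, cover_f below 0.03 rad and angle between each of stapler_a, stapler_b, stapler_c, stapler_d, stapler_e, stapler_f, stapler_g's own z axis and vertical below 0.08 rad and linear speed of each of stapler_a, stapler_b, stapler_c, stapler_d, stapler_e, stapler_f, stapler_g below 0.03 m/s); the robot touches nothing.
It fails at once if a bystander was pushed more than 30 mm or tipped (distance of any of pencil_cup, staple_box, tape_dispenser from where it was at the start of the episode above 0.03 m or angle between any of pencil_cup, staple_box, tape_dispenser's own z axis and vertical above 0.4 rad).
Of stapler_a, stapler_b, stapler_g only 1 to 3 are there at a start; the rules pass over those that are not, and their reading is None.
At some moment in a run one of stapler_a, stapler_b, stapler_c, stapler_d, stapler_e, stapler_f, stapler_g may be knocked a few centimetres aside while the robot is not near it.
It also fails if it takes over 205 s, if anything falls off the work surface, if the arm or the gripper's body presses on something with over 40 N, if the wrist force passes 120 N, or if a joint passes its speed limit or range.

ROBOT

A 6-joint arm with a two-finger parallel gripper is mounted at the origin on the work surface. World frame = base frame: x ahead of the robot, y to its left, z up, the work surface at z = 0. Lengths are in m, angles in rad, forces in N, time in s.
With the tool pointing down it reaches from about 0.425 to 0.95 m from the base axis. Payload 3.5 kg.
Tool frame: the origin (TCP) lies midway between the tips of the shut fingers; the grasp point (between the pads) lies 19 mm behind it; z points along the fingers, y is the direction in which the jaws open and shut (so a half turn about z gives the same grasp; the last joint's range is limited). The gripper opens to 85 mm and grips with 20 to 120 N. Pads are 22 mm wide; open, the fingers measure 114 mm over their backs; the gripper's body (76 mm by 85 mm) begins 54 mm behind the grasp point. The pads swing forward as they close: fully open they stand 13 mm farther back than shut.
Start: joints at [-0.15, 0.286, 1.577, -0, 1.279, -0.15], TCP at [0.675, 0, 0.231] pointing down, gripper open.
Joint ranges: [-2.77, 2.77], [-0.9, 2.22], [0.21, 2.48], [-1.53, 4.67], [0.24, 2.81], [-2.84, 2.84]. Speed limits (rad/s): [2.79, 2.79, 3.14, 3.14, 3.14, 3.14].

INTERFACE

Orientations are given as a unit quaternion [x, y, z, w].
In Python, from plant import ctrl gives the robot as it stands.
- The arm moves only by the tool apply_moves, never from a script. Its argument "moves" is a list that holds one entry, the list of rows, each a list of 7 numbers: the shift along the tool's x, y, z in m, then the turn, a rotation vector about the tool's x, y, z in degrees, then the gripper's target within -1 to 1 (shut at 1, half-way at 0, fully open at -1). In form: [[[tx, ty, tz, ax, ay, az, hand], ...]]. A call has 1 to 12 rows; each row shifts and turns the pose as measured when the row begins, along the tool's axes as they then stand; what a row does not reach is not made up. A row lasts 1/10 s, in which the tool goes at most 50 mm and 8.59 degrees, less where a joint would pass 70% of its speed; a pose out of reach is approached as far as the arm can. A call with a gripper value outside its range is refused whole. The fingers move at their own pace and stop on an object; "force" is the grip in N (left out, the last holds). Time passes only in rows, so rows that do not move let the fingers close. It gives the time, the measured TCP pose, the force and the opening at its end, in the units of the state.
- ctrl.get_state(): the state, without advancing time (a new reading comes with each control period).
- ctrl.read_camera(name): name is "scene" or "side" or "wrist"; returns the picture (480x640x3 uint8, red, green, blue); there is no depth.
- ctrl.get_calibration(name): a dict with "camera_matrix" (3x3 intrinsics, pixels), "k1" (the pictures are not rectified: a ray, as slopes to the right and down, at radius r is drawn at 1 + k1 r^2 times it, then the intrinsics apply), "cam_to_world" (4x4, takes a point from camera to world coordinates). Camera axes: x right, y up, looking along -z (the intrinsics and any distortion apply to the point x, -y, -z); pixel columns grow to the right and rows downward; lengths in m; the calibration is good to about 2 mm. A picture is of the moment at which its call begins: read the wrist's pose just before it. get_calibration takes no time and is no camera call; for the wrist camera it gives the pose at the moment of the call.
- ctrl.sign_off(): hands the job in, once; it reports no verdict.
The state is a dict: "time": time; "qpos": joint angles; "dq": joint speeds; "joint_efforts": joint torques, N m; "eef_pos": TCP position; "tcp_rot": TCP orientation; "contact_force": force on the tool from outside, world axes, zero at the start; "wrist_torque": the same for the moment, N m; "opening": opening from 0.0 (shut) to 1.0 (fully open).
Only numpy, scipy, OpenCV 4.12 (cv2) and the standard library are available. Lean on these libraries where they do the work, as an engineer would, in place of code of your own. Each camera call takes 0.05 s, during which the arm holds its last target. There are 200 camera calls.

## Working session

There is one attempt and no reset: what is moved stays moved. The work goes in short steps, Python scripts to look and compute and a tool call to move; the robot and the scene stay as the last step left them, time stands still between calls to the robot, and variables do not carry over. Pictures are saved under pics/ and viewed, about 12 in all and at most 16, crops included, and the job is handed in when it is done.

Besides the shell and the picture viewer there is one more tool, called after "Call:" by a JSON object that holds its "op" and its "data". apply_moves: Moves the arm, as the interface text tells. Its arguments: {"type":"object","properties":{"moves":{"type":"array","items":{"type":"array","items":{"type":"array","items":{"type":"number"}}}},"force":{"type":"number"}},"required":["moves"]}

```bash
mkdir -p pics; ls
python3 - <<'E'
from plant import ctrl
import cv2,numpy as np
print(ctrl.get_state())
for n in("scene","side","wrist"):
    c=ctrl.get_calibration(n); print(n,np.round(c["camera_matrix"],1).tolist(),c["k1"],np.round(c["cam_to_world"],3).tolist())
    cv2.imwrite(f"pics/{n}0.png",ctrl.read_camera(n)[:,:,::-1])
E
```

```text
pics
{'time': 0.0, 'qpos': array([-1.50006825e-01,  2.87232792e-01,  1.57819527e+00,  8.38463944e-06,
        1.27860752e+00, -1.49987007e-01]), 'dq': array([ 0.00152134, -0.00012907,  0.0010887 ,  0.00156012,  0.00042019,
        0.00175538]), 'joint_efforts': array([-1.79628755e-04, -4.05981302e+01, -2.92628127e+01, -1.54224781e-04,
        5.81841552e-03,  3.74769741e-06]), 'eef_pos': array([6.74332971e-01, 1.27826430e-04, 2.29892538e-01]), 'tcp_rot': array([ 0.70711412,  0.70709839, -0.00072171, -0.00098546]), 'contact_force': array([-0.28910997,  0.1630114 ,  0.65990453]), 'wrist_torque': array([ 0.04920265, -0.03523936,  0.03345521]), 'opening': 0.9977421348794198}
scene [[465.7, 0.0, 319.3], [0.0, 465.7, 227.5], [0.0, 0.0, 1.0]] -0.07054218459152665 [[0.565, -0.704, 0.431, 1.049], [0.825, 0.482, -0.295, -0.348], [0.0, 0.522, 0.853, 1.065], [0.0, 0.0, 0.0, 1.0]]
side [[434.6, 0.0, 316.7], [0.0, 434.6, 234.5], [0.0, 0.0, 1.0]] -0.06454291681502727 [[-0.997, 0.033, -0.076, 0.469], [-0.08, -0.618, 0.782, 0.687], [-0.021, 0.786, 0.618, 0.649], [0.0, 0.0, 0.0, 1.0]]
wrist [[415.9, 0.0, 319.7], [0.0, 415.9, 239.4], [0.0, 0.0, 1.0]] -0.06461582341510218 [[1.0, -0.001, 0.003, 0.675], [0.0, 0.945, 0.326, 0.083], [-0.003, -0.326, 0.945, 0.372], [0.0, 0.0, 0.0, 1.0]]
```

View pics/scene0.png

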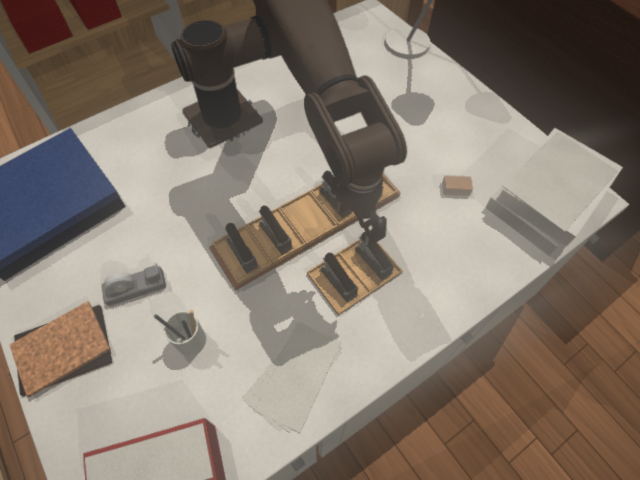

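View pics/side0.png

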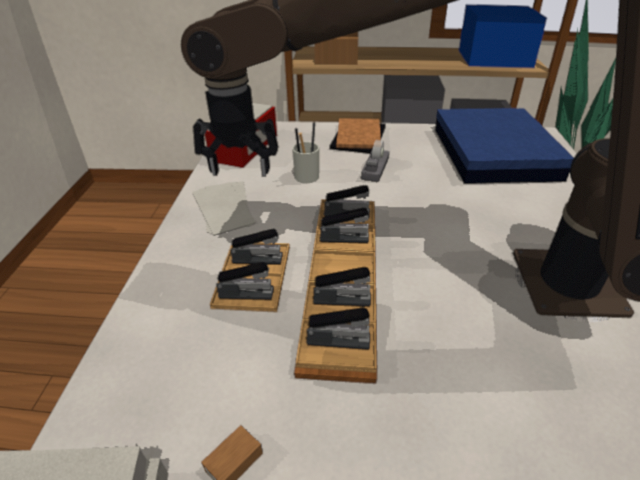

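Scene shows the row of five trays running from (235,260) to (380,195), with staplers at (240,247), (275,228), one near (335,190) and one hidden by the arm, and the middle tray empty. The spares are at (338,275) and (372,255). Side shows the row at columns 305–375 and the spares at (245,285) and (257,247). I need a closer look for nose directions.

Run:
```python
import cv2
a=cv2.imread("pics/side0.png")[175:390,200:400]; a=cv2.resize(a,None,fx=2.75,fy=2.75,interpolation=cv2.INTER_CUBIC)
cv2.imwrite("pics/sidecrop0.png",a); print(a.shape)
```

```text
(591, 550, 3)
```

View pics/sidecrop0.png

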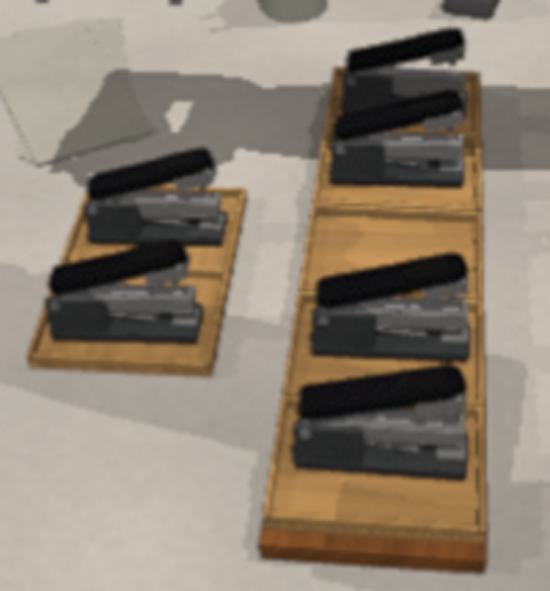

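View pics/wrist0.png

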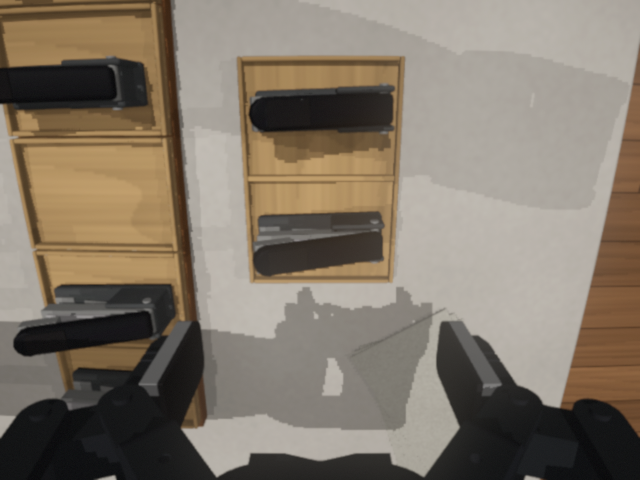

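Wrist view: the spare tray rim corners are about (238,57), (405,57), (393,282) and (250,283), with two staplers whose hinge ends point right (world +x). The row trays are on the left, with dividers at about rows 135 and 249. In the side crop, all noses (the raised ends) point towards the robot (-x).

```bash
cat > h.py <<'E'
from plant import ctrl
import cv2,numpy as np
def ray(c,px):
    K=np.array(c["camera_matrix"]);k=c["k1"];T=np.array(c["cam_to_world"])
    px=np.atleast_2d(px).astype(float)
    d=(px-[K[0,2],K[1,2]])/[K[0,0],K[1,1]]
    rd=np.linalg.norm(d,axis=1,keepdims=True);r=rd.copy()
    for _ in range(20): r=rd/(1+k*r*r)
    u=d/(1+k*r*r)
    v=np.c_[u[:,0],-u[:,1],-np.ones(len(u))]@T[:3,:3].T
    return T[:3,3],v
def onz(c,px,z):
    o,v=ray(c,px); return o+v*((z-o[2])/v[:,2])[:,None]
def grab(n,f=None):
    c=ctrl.get_calibration(n);im=ctrl.read_camera(n)[:,:,::-1].copy()
    if f: cv2.imwrite("pics/"+f,im)
    return c,im
E
python3 - <<'E'
from h import *
np.set_printoptions(precision=4,suppress=True)
c=ctrl.get_calibration("wrist")
print("spare corners",onz(c,[(238,57),(405,57),(393,282),(250,283)],.014))
print("row div right ends", onz(c,[(170,133),(182,247),(16,137),(35,251)],.032))
s=ctrl.get_calibration("side")
f=lambda p:[200+p[0]/2.75,175+p[1]/2.75]
print("side spare",onz(s,[f(p) for p in [(30,358),(212,368),(245,190)]],.014))
print("side row",onz(s,[f(p) for p in [(263,522),(486,535),(480,72),(333,70),(317,210),(482,214)]],.032))
E
```

```text
spare corners [[ 0.6089  0.1148  0.014 ]
 [ 0.743   0.1148  0.014 ]
 [ 0.7441 -0.0828  0.014 ]
 [ 0.6085 -0.084   0.014 ]]
row div right ends [[ 0.5539  0.0567  0.032 ]
 [ 0.5536 -0.0411  0.032 ]
 [ 0.422   0.0559  0.032 ]
 [ 0.4167 -0.0454  0.032 ]]
side spare [[ 0.7388  0.1205  0.014 ]
 [ 0.6059  0.1213  0.014 ]
 [ 0.6083 -0.0774  0.014 ]]
side row [[ 0.5522  0.2594  0.032 ]
 [ 0.4175  0.2601  0.032 ]
 [ 0.4098 -0.2376  0.032 ]
 [ 0.5455 -0.2342  0.032 ]
 [ 0.5437 -0.034   0.032 ]
 [ 0.4131 -0.0363  0.032 ]]
```

Trays measured: the spare tray centre is about (0.676, 0.016). The row has x about 0.486, with slot y about 0.207, 0.107, 0.007 (empty), -0.093 and -0.193, and yaw about 0. I'll turn the gripper 90° and rise for an overhead view.

Call:
{"op": "apply_moves", "data": {"moves": [[[0,0,-0.014,0,0,-8.2,1],[0,0,-0.014,0,0,-8.2,1],[0,0,-0.014,0,0,-8.2,1],[0,0,-0.014,0,0,-8.2,1],[0,0,-0.014,0,0,-8.2,1],[0,0,-0.014,0,0,-8.2,1],[0,0,-0.014,0,0,-8.2,1],[0,0,-0.014,0,0,-8.2,1],[0,0,-0.014,0,0,-8.2,1],[0,0,-0.014,0,0,-8.2,1],[0,0,0,0,0,-8,1],[0.05,0,0,0,0,0,1]]]}}

```text
time: 1.35
eef_pos: [0.625, -0.0033, 0.362]
tcp_rot: [-0.034, 0.999, 0.002, -0.012]
contact_force: [-0.4, 0.2, 0.2]
opening: 0.003
```

Call:
{"op": "apply_moves", "data": {"moves": [[[0.03,0,0,0,0,0,1],[0.02,0,0,0,0,0,1],[0,0,0,0,0,0,1]]]}}

```text
time: 1.65
eef_pos: [0.5706, -0.0066, 0.3609]
tcp_rot: [-0.034, 0.999, 0.003, -0.014]
contact_force: [0.4, 0.1, 0.3]
opening: -0.004
```

Run:
```python
from h import *
s=ctrl.get_state();print(s["eef_pos"],s["tcp_rot"],s["qpos"][5],s["time"])
c,im=grab("wrist","wrist1.png")
```

```text
[ 0.57058518 -0.00659598  0.3609478 ] [-0.03380104  0.99932069  0.00278435 -0.01441844] -1.8272478437492534 1.65
```

View pics/wrist1.png

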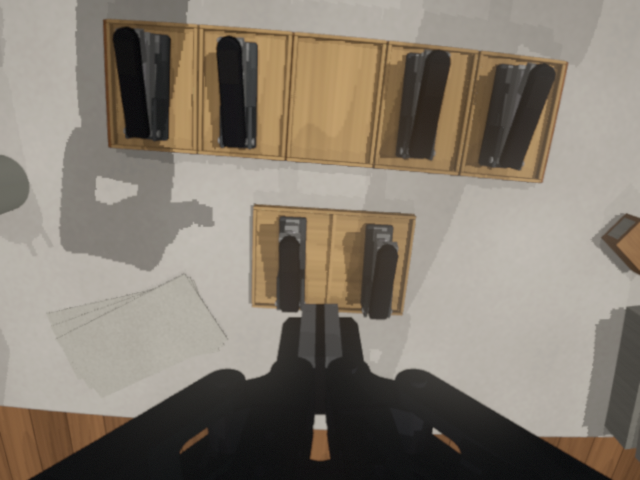

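The overhead view shows five row trays across (107–565, 20–180), with covers at about (130,85), (232,92), (430,105) and (527,117). The third tray is empty, and the spares are at (290,270) and (382,280). Next, the cover masks.

```bash
cat >> h.py <<'E'
from scipy.spatial.transform import Rotation as R
def covers(im,thr=50,maxrow=330):
    v=im.max(axis=2); m=(v<thr).astype(np.uint8); m[maxrow:]=0
    m=cv2.morphologyEx(m,cv2.MORPH_OPEN,np.ones((5,5)))
    out=[]
    for k in cv2.findContours(m,cv2.RETR_EXTERNAL,cv2.CHAIN_APPROX_NONE)[0]:
        if cv2.contourArea(k)<600: continue
        (cx,cy),(w,h),a=r=cv2.minAreaRect(k); b=cv2.boxPoints(r)
        e=[(b[i]+b[(i+1)%4])/2 for i in range(4)]
        d=[np.linalg.norm(b[i]-b[(i+1)%4]) for i in range(4)]
        j=0 if d[0]<d[1] else 1
        p,q=sorted([e[j],e[j+2]],key=lambda t:t[1])
        out.append((p,q,min(w,h)))
    return out
def need(x,y,z,yaw=0):
    "shift along tool axes (mm) and turn (deg) from here to tool-down pose, tool x = world -x turned by yaw (deg)"
    s=ctrl.get_state(); T=R.from_quat(s["tcp_rot"])
    G=R.from_euler("z",yaw,degrees=True)*R.from_quat([0,1,0,0])
    d=np.array([x,y,z])-s["eef_pos"]
    print("t",s["time"],"tool mm",np.round(1000*T.inv().apply(d),1),"turn",np.round((T.inv()*G).as_rotvec(degrees=True),1),"| mm in target axes",np.round(1000*G.inv().apply(d),1))
E
python3 - <<'E'
from h import *
np.set_printoptions(precision=4,suppress=True)
c=ctrl.get_calibration("wrist"); im=cv2.imread("pics/wrist1.png")
for p,q,w in covers(im):
    b=.022 if p[1]<190 else .004
    n=onz(c,p,b+.080)[0]; h=onz(c,q,b+.05)[0]
    print(p,q,round(w),"nose",n[:2],"hinge",h[:2],"len",np.linalg.norm((n-h)[:2]),"yaw",np.degrees(np.arctan2(*(h-n)[[1,0]])))
print(onz(c,[(107,20),(567,62),(541,182),(108,148)],.032)[:,:2])
print(onz(c,[(252,206),(414,214),(403,314),(250,305)],.014)[:,:2])
E
```

```text
[438.1519  52.3952] [424.1406 128.6789] 23 nose [0.4336 0.0925] hinge [0.5026 0.0962] len 0.06912349182905433 yaw 3.011935152224855
[229.5953  36.7093] [235.3481 147.4494] 27 nose [ 0.4336 -0.0961] hinge [ 0.5345 -0.0949] len 0.10090741961529773 yaw 0.6853194562060201
[161.3015  35.846 ] [158.5146 138.9599] 17 nose [ 0.4359 -0.158 ] hinge [ 0.5305 -0.1742] len 0.09599255767309063 yaw -9.761093000795075
[124.966   26.6822] [137.0303 139.2825] 27 nose [ 0.4295 -0.1911] hinge [ 0.5321 -0.1967] len 0.10270357020317677 yaw -3.131554809522373
[[ 0.4126 -0.2412]
 [ 0.4196  0.2548]
 [ 0.5526  0.2527]
 [ 0.5472 -0.2478]]
[[ 0.6086 -0.0849]
 [ 0.6054  0.1123]
 [ 0.741   0.1163]
 [ 0.7409 -0.085 ]]
```

Run:
```python
from h import *
np.set_printoptions(precision=4,suppress=True)
c=ctrl.get_calibration("wrist")
for n,h in [((440,51),(421,158)),((545,65),(512,168)),((232,37),(238,148)),((125,27),(137,139)),((289,234),(288,311)),((387,244),(378,318))]:
    b=.022 if n[1]<190 else .004
    n=onz(c,n,b+.080)[0]; h=onz(c,h,b+.05)[0]
    u=(h-n)[:2]; u/=np.linalg.norm(u)
    print("nose",n[:2],"hinge",h[:2],"len",np.linalg.norm((n-h)[:2]),"yaw",np.degrees(np.arctan2(u[1],u[0])),"pad",n[:2]+.026*u,"origin",n[:2]+.058*u)
need(.46,.1,.2)
```

```text
nose [0.4322 0.094 ] hinge [0.5323 0.0969] len 0.10005970787702424 yaw 1.6199211119588304 pad [0.4582 0.0948] origin [0.4902 0.0957]
nose [0.4351 0.1944] hinge [0.5352 0.1952] len 0.1000947697787793 yaw 0.4807829622357282 pad [0.4611 0.1946] origin [0.4931 0.1949]
nose [ 0.4337 -0.094 ] hinge [ 0.5349 -0.0922] len 0.10118059354445186 yaw 1.0052030786246826 pad [ 0.4597 -0.0935] origin [ 0.4917 -0.0929]
nose [ 0.4298 -0.1911] hinge [ 0.5318 -0.1968] len 0.10215396046427762 yaw -3.1704761112481887 pad [ 0.4558 -0.1925] origin [ 0.4877 -0.1943]
nose [ 0.6198 -0.035 ] hinge [ 0.7255 -0.0334] len 0.1057607518298814 yaw 0.8808135985178813 pad [ 0.6458 -0.0346] origin [ 0.6778 -0.0341]
nose [0.624  0.0698] hinge [0.728 0.076] len 0.10416350296513051 yaw 3.3723060926734005 pad [0.65   0.0714] origin [0.6819 0.0732]
t 1.7 tool mm [ 99.4 112.9 164.3] turn [ 0.3 -1.6  3.9] | mm in target axes [111.5 106.6 160.7]
```

Cover lengths (100–106 mm) and positions fit the trays. I'll go above the rightmost stapler (pad at 0.456, -0.1925).

Call:
{"op": "apply_moves", "data": {"moves": [[[0,0,0,0.3,-1.6,3.9,1],[0.019,-0.031,0.03,0,0,0,1],[0.019,-0.031,0.03,0,0,0,1],[0.019,-0.031,0.03,0,0,0,1],[0.019,-0.031,0.03,0,0,0,1],[0.019,-0.031,0.03,0,0,0,1],[0.019,-0.031,0.03,0,0,0,1],[0,0,0,0,0,0,1]]]}}

```text
time: 2.5
eef_pos: [0.4633, -0.1989, 0.1752]
tcp_rot: [-0.001, 1.0, 0.0, 0.006]
contact_force: [0.2, 1.1, -1.5]
opening: 0.002
```

Run:
```python
from h import *
need(.456,-.1925,.078)
```

```text
t 2.5 tool mm [ 8.4  6.4 97.1] turn [0.  0.7 0.1] | mm in target axes [ 7.3  6.4 97.2]
```

Call:
{"op": "apply_moves", "data": {"moves": [[[0.008,0.006,0.04,0,0.7,0,1],[0,0,0.025,0,0,0,1],[0,0,0.008,0,0,0,1],[0,0,0.008,0,0,0,1],[0,0,0.008,0,0,0,1],[0,0,0.006,0,0,0,1],[0,0,0.003,0,0,0,1]]]}}

```text
time: 3.2
eef_pos: [0.4632, -0.1969, 0.0809]
tcp_rot: [-0.001, 1.0, -0.003, 0.003]
contact_force: [-5.7, 1.4, 7.3]
opening: -0.003
```

Call:
{"op": "apply_moves", "data": {"moves": [[[0,0,0.003,0,0,0,1],[0,0,0.002,0,0,0,1],[0,0,0.002,0,0,0,1]]]}}

```text
time: 3.5
eef_pos: [0.4647, -0.1975, 0.0764]
tcp_rot: [-0.001, 1.0, -0.004, 0.004]
contact_force: [-0.5, 0.8, -0.7]
opening: 0.002
```

The force rose to 7 N and then dropped to about 0, so the catch probably snapped. I'll lift and go to stapler 2.

Call:
{"op": "apply_moves", "data": {"moves": [[[0,0,0.002,0,0,0,1],[0,0,-0.03,0,0,0,1],[0,0,-0.04,0,0,0,1],[0.003,0.045,0,0,0,0,1],[0.003,0.045,0,0,0,0,1],[0,0.012,0,0,0,0,1],[0,0,0,0,0,0,1]]]}}

```text
time: 4.2
eef_pos: [0.4613, -0.094, 0.1485]
tcp_rot: [0.0, 1.0, -0.005, 0.009]
contact_force: [0.8, -0.1, 0.0]
opening: 0.001
```

Run:
```python
from h import *
need(.459,-.0935,.078)
grab("side","side1.png")
```

```text
t 4.2 tool mm [ 3.6  1.1 70.5] turn [-0.5  1.  -0. ] | mm in target axes [ 2.3  0.5 70.5]
```

Call:
{"op": "apply_moves", "data": {"moves": [[[0.003,0.001,0.03,-0.5,1,0,1],[0,0,0.015,0,0,0,1],[0,0,0.008,0,0,0,1],[0,0,0.006,0,0,0,1],[0,0,0.006,0,0,0,1],[0,0,0.003,0,0,0,1],[0,0,0.002,0,0,0,1]]]}}

```text
time: 4.95
eef_pos: [0.4607, -0.0998, 0.0782]
tcp_rot: [0.003, 1.0, -0.001, -0.0]
contact_force: [-1.5, 0.7, 2.1]
opening: -0.001
```

Call:
{"op": "apply_moves", "data": {"moves": [[[0,0,0.002,0,0,0,1],[0,0,0.002,0,0,0,1]]]}}

```text
time: 5.15
eef_pos: [0.4613, -0.1005, 0.0753]
tcp_rot: [0.003, 1.0, -0.001, -0.0]
contact_force: [-7.6, 2.6, 17.7]
opening: 0.004
```

Call:
{"op": "apply_moves", "data": {"moves": [[[0,0,-0.03,0,0,0,1],[0,0,-0.04,0,0,0,1],[0,0.048,0,0,0,0,1],[0,0.048,0,0,0,0,1],[0,0.048,0,0,0,0,1],[0,0.048,0,0,0,0,1],[0,0.005,0,0,0,0,1],[0,0,0,0,0,0,1]]]}}

```text
time: 5.95
eef_pos: [0.4687, 0.1006, 0.1501]
tcp_rot: [0.006, 1.0, -0.002, 0.009]
contact_force: [-0.1, -0.7, 0.1]
opening: -0.001
```

Run:
```python
from h import *
need(.458,.0948,.078)
c,im=grab("side","side2.png")
a=cv2.resize(cv2.imread("pics/side1.png")[175:390,200:400],None,fx=1.9,fy=1.9,interpolation=2)
b=cv2.resize(im[175:390,200:400],None,fx=1.9,fy=1.9,interpolation=2)
cv2.imwrite("pics/s12.png",np.hstack([a,b]))
```

```text
t 5.95 tool mm [11.9 -5.6 71.9] turn [-0.3  1.  -0.7] | mm in target axes [10.7 -5.8 72.1]
```

View pics/s12.png

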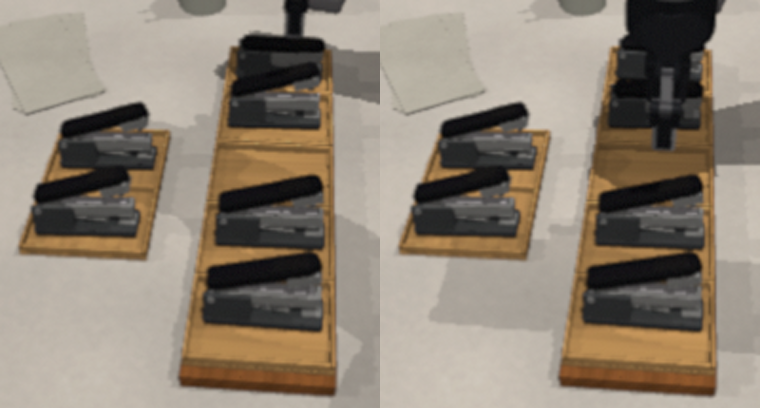

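Side before/after: stapler 1 is flat shut at (282,45), and stapler 2 looks shut behind the gripper at (655,90). The others are open. Next is stapler 4.

Call:
{"op": "apply_moves", "data": {"moves": [[[0.011,-0.004,0.03,0,1,0,1],[0,0,0.015,0,0,0,1],[0,0,0.008,0,0,0,1],[0,0,0.006,0,0,0,1],[0,0,0.006,0,0,0,1],[0,0,0.005,0,0,0,1],[0,0,0.002,0,0,0,1],[0,0,0.002,0,0,0,1]]]}}

```text
time: 6.8
eef_pos: [0.4611, 0.0897, 0.0761]
tcp_rot: [0.011, 1.0, -0.002, 0.002]
contact_force: [-3.1, 0.4, 3.1]
opening: -0.001
```

Call:
{"op": "apply_moves", "data": {"moves": [[[0,0,0.002,0,0,0,1],[0,0,0.001,0,0,0,1]]]}}

```text
time: 7.0
eef_pos: [0.4611, 0.0898, 0.0758]
tcp_rot: [0.01, 1.0, -0.003, 0.0]
contact_force: [-4.5, 0.6, 9.0]
opening: -0.002
```

Call:
{"op": "apply_moves", "data": {"moves": [[[0,0,-0.03,0,0,0,1],[0,0,-0.04,0,0,0,1],[0,0.048,0,0,0,0,1],[0,0.048,0,0,0,0,1],[0,0.012,0,0,0,0,1],[0,0,0,0,0,0,1]]]}}

```text
time: 7.6
eef_pos: [0.4689, 0.2003, 0.1503]
tcp_rot: [0.012, 1.0, -0.003, 0.009]
contact_force: [0.9, -0.4, -0.4]
opening: 0.002
```

Run:
```python
from h import *
need(.460,.1946,.078)
grab("side","side3.png")
```

```text
t 7.6 tool mm [10.  -5.6 72.2] turn [-0.3  1.  -1.4] | mm in target axes [ 8.9 -5.7 72.3]
```

Call:
{"op": "apply_moves", "data": {"moves": [[[0.01,-0.002,0.03,0,1,-1.4,1],[0,0,0.015,0,0,0,1],[0,0,0.008,0,0,0,1],[0,0,0.006,0,0,0,1],[0,0,0.006,0,0,0,1],[0,0,0.005,0,0,0,1],[0,0,0.003,0,0,0,1],[0,0,0.002,0,0,0,1],[0,0,0.001,0,0,0,1]]]}}

```text
time: 8.55
eef_pos: [0.4608, 0.193, 0.0758]
tcp_rot: [0.002, 1.0, -0.003, -0.001]
contact_force: [-4.7, -0.3, 8.3]
opening: 0.002
```

Call:
{"op": "apply_moves", "data": {"moves": [[[0,0,0.001,0,0,0,1],[0,0,-0.03,0,0,0,1],[0,0,-0.04,0,0,0,1],[-0.04,-0.026,0,0,0,0,1],[-0.04,-0.026,0,0,0,0,1],[-0.04,-0.026,0,0,0,0,1],[-0.04,-0.026,0,0,0,0,1],[-0.028,-0.016,0,0,0,0,1],[0,0,0,0,0,0,1]]]}}

```text
time: 9.45
eef_pos: [0.6601, 0.0678, 0.1529]
tcp_rot: [-0.001, 1.0, -0.006, 0.009]
contact_force: [-0.4, 0.1, -0.4]
opening: 0.003
```

Run:
```python
from h import *
need(.650,.0714,.060)
c,im=grab("side","side4.png")
cv2.imwrite("pics/s4.png",cv2.resize(im[175:390,200:400],None,fx=2.7,fy=2.7,interpolation=2))
```

```text
t 9.45 tool mm [11.7  4.8 92.7] turn [-0.7  1.   0.2] | mm in target axes [10.1  3.6 92.9]
```

View pics/s4.png

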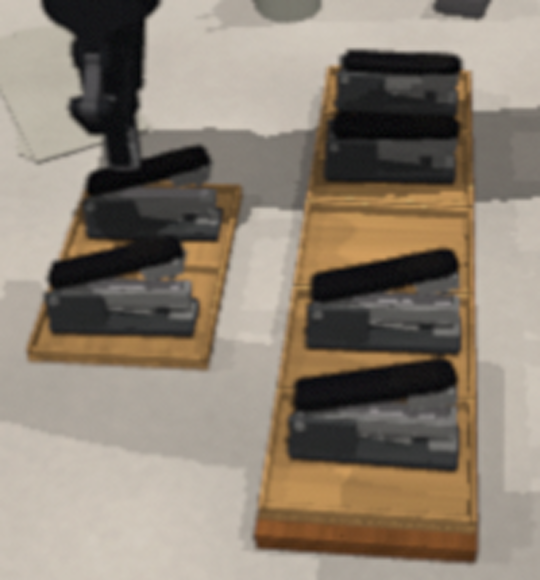

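The two far staplers are shut (good). The near two at (380,275) and (375,385) sprang open again after full depression, so they are the faulty ones. Next, the spares.

Call:
{"op": "apply_moves", "data": {"moves": [[[0.012,0.008,0.04,-0.7,1,0,1],[0,0,0.025,0,0,0,1],[0,0,0.008,0,0,0,1],[0,0,0.006,0,0,0,1],[0,0,0.006,0,0,0,1],[0,0,0.005,0,0,0,1],[0,0,0.003,0,0,0,1],[0,0,0.001,0,0,0,1]]]}}

```text
time: 10.3
eef_pos: [0.6459, 0.0789, 0.0627]
tcp_rot: [-0.004, 1.0, -0.001, 0.001]
contact_force: [-2.1, -1.1, 2.9]
opening: -0.001
```

Call:
{"op": "apply_moves", "data": {"moves": [[[0,0,0.002,0,0,0,1],[0,0,0.002,0,0,0,1],[0,0,0.001,0,0,0,1]]]}}

```text
time: 10.6
eef_pos: [0.6473, 0.0792, 0.0589]
tcp_rot: [-0.004, 1.0, -0.001, 0.003]
contact_force: [0.9, -0.4, 0.6]
opening: -0.0
```

Call:
{"op": "apply_moves", "data": {"moves": [[[0,0,0.001,0,0,0,1],[0,0,-0.03,0,0,0,1],[0,0,-0.03,0,0,0,1],[0,-0.048,0,0,0,0,1],[0,-0.048,0,0,0,0,1],[0,-0.016,0,0,0,0,1],[0,0,0,0,0,0,1]]]}}

```text
time: 11.3
eef_pos: [0.6495, -0.0341, 0.1173]
tcp_rot: [-0.006, 1.0, -0.0, 0.005]
contact_force: [0.0, 0.4, -0.2]
opening: -0.002
```

Run:
```python
from h import *
need(.645,-.0346,.060)
```

```text
t 11.3 tool mm [ 5.1 -0.4 57.3] turn [-0.   0.6  0.7] | mm in target axes [ 4.5 -0.5 57.3]
```

Call:
{"op": "apply_moves", "data": {"moves": [[[0.004,0,0.02,0,0.6,0,1],[0,0,0.015,0,0,0,1],[0,0,0.006,0,0,0,1],[0,0,0.006,0,0,0,1],[0,0,0.005,0,0,0,1],[0,0,0.003,0,0,0,1],[0,0,0.002,0,0,0,1],[0,0,0.001,0,0,0,1]]]}}

```text
time: 12.1
eef_pos: [0.6435, -0.0295, 0.0577]
tcp_rot: [-0.01, 1.0, -0.002, -0.005]
contact_force: [-4.4, -1.2, 5.5]
opening: 0.001
```

Call:
{"op": "apply_moves", "data": {"moves": [[[0,0,0.001,0,0,0,1],[0,0,-0.04,0,0,0,1],[0.012,0,-0.045,0,0,0,1],[0.012,0,-0.045,0,0,0,1],[0.012,0,-0.045,0,0,0,1],[0.012,0,-0.045,0,0,0,1],[0.012,0.01,-0.045,0,0,0,1],[0.012,0.01,-0.045,0,0,0,1],[0,0,0,0,0,0,1]]]}}

```text
time: 13.0
eef_pos: [0.5729, -0.0038, 0.3749]
tcp_rot: [-0.013, 1.0, 0.002, -0.006]
contact_force: [1.1, 0.4, 0.8]
opening: 0.001
```

Run:
```python
from h import *
s=ctrl.get_state();print(s["eef_pos"],s["tcp_rot"])
grab("wrist","wrist2.png"); c,im=grab("side","side5.png")
w=cv2.imread("pics/wrist2.png")[:330]
cv2.imwrite("pics/w2.png",np.vstack([w,np.hstack([im[175:390,160:460],np.zeros((215,340,3),np.uint8)])]))
```

```text
[ 0.57285528 -0.00379006  0.37490041] [-0.0127828   0.99989882  0.00173698 -0.00599405]
```

View pics/w2.png

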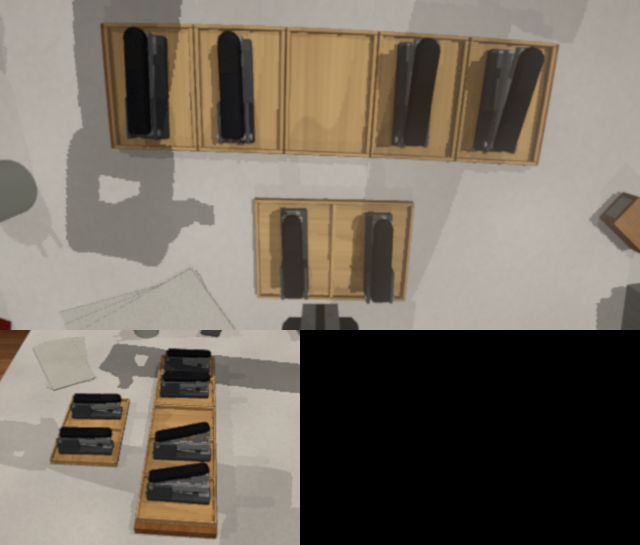

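All covers are as expected: S1, S2 and both spares are shut, and S4 (421,92) and S5 (520,100) are open. The row and spare tray haven't moved. I'll compute the grip poses.

```bash
cat > g.py <<'E'
from h import *
np.set_printoptions(precision=4,suppress=True)
def pose(c,n,h,b,op):
    n=onz(c,n,b+(.080 if op else .053))[0]; h=onz(c,h,b+.05)[0]
    u=(h-n)[:2]; L=np.linalg.norm(u); u/=L
    print("yaw %.1f len %.3f"%(np.degrees(np.arctan2(u[1],u[0])),L),"origin",n[:2]+.058*u,"grip",n[:2]+.082*u)
E
python3 - <<'E'
from g import *
c=ctrl.get_calibration("wrist"); 
pose(c,(428,38),(414,146),.022,1)
pose(c,(534,48),(509,153),.022,1)
pose(c,(292,214),(292,298),.004,0)
pose(c,(380,217),(381,303),.004,0)
pose(c,(229,30),(239,144),.022,0)
pose(c,(134,28),(140,138),.022,0)
print(onz(c,[(101,24),(558,44),(538,163),(111,147)],.032)[:,:2])
print(onz(c,[(254,199),(413,202),(406,301),(256,296)],.014)[:,:2])
need(.514,.0965,.15)
E
```

```text
yaw 1.2 len 0.100 origin [0.4847 0.0927] grip [0.5087 0.0932]
yaw 2.2 len 0.100 origin [0.4883 0.1943] grip [0.5123 0.1953]
yaw 0.2 len 0.105 origin [ 0.6649 -0.0337] grip [ 0.6889 -0.0336]
yaw 4.9 len 0.109 origin [0.6658 0.0705] grip [0.6897 0.0725]
yaw 3.4 len 0.109 origin [ 0.4783 -0.0916] grip [ 0.5022 -0.0901]
yaw -2.2 len 0.106 origin [ 0.4769 -0.1905] grip [ 0.5009 -0.1914]
[[ 0.4075 -0.242 ]
 [ 0.4141  0.2529]
 [ 0.5443  0.2512]
 [ 0.5383 -0.2442]]
[[ 0.6    -0.0828]
 [ 0.599   0.1118]
 [ 0.7327  0.115 ]
 [ 0.7298 -0.0832]]
t 13.1 tool mm [ 50.  101.  219.2] turn [ 0.3 -1.3  1.4] | mm in target axes [ 57.6 100.8 217.4]
```

Call:
{"op": "apply_moves", "data": {"moves": [[[0.01,0.0165,0.038,0,-1.3,1.4,-0.5],[0.01,0.0165,0.038,0,0,0,-0.5],[0.01,0.0165,0.038,0,0,0,-0.5],[0.01,0.0165,0.038,0,0,0,-0.5],[0.01,0.0165,0.038,0,0,0,-0.5],[0.01,0.0165,0.038,0,0,0,-0.5],[0,0,0,0,0,0,-0.5]]]}}

```text
time: 13.8
eef_pos: [0.5003, 0.0996, 0.1157]
tcp_rot: [0.001, 1.0, 0.003, -0.01]
contact_force: [-0.1, 0.8, -0.3]
opening: 0.751
```

Run:
```python
from h import *
need(.515,.0945,.037,1.5); print(ctrl.get_state()["opening"])
```

```text
t 13.8 tool mm [-16.3  -5.6  78.4] turn [ 0.4 -1.2 -1.6] | mm in target axes [-14.5  -5.5  78.7]
0.7512905629740574
```

Call:
{"op": "apply_moves", "data": {"moves": [[[-0.015,-0.005,0.01,0.4,-1.2,-1.6,-0.5],[0,0,0.025,0,0,0,-0.5],[0,0,0.02,0,0,0,-0.5],[0,0,0.01,0,0,0,-0.5],[0,0,0,0,0,0,-0.5]]]}}

```text
time: 14.3
eef_pos: [0.5166, 0.0932, 0.0469]
tcp_rot: [-0.014, 1.0, -0.0, -0.001]
contact_force: [-0.5, 0.7, -0.1]
opening: 0.748
```

Run:
```python
from h import *
need(.515,.0945,.037,1.5); print(ctrl.get_state()["contact_force"])
```

```text
t 14.3 tool mm [1.5 1.4 9.9] turn [-0.  -0.1  0.1] | mm in target axes [1.5 1.4 9.9]
[-0.49653316  0.68431828 -0.08472928]
```

Call:
{"op": "apply_moves", "data": {"moves": [[[0,0.001,0.01,0,0,0,-0.5],[0,0,0,0,0,0,1],[0,0,0,0,0,0,1],[0,0,0,0,0,0,1],[0,0,0,0,0,0,1],[0,0,0,0,0,0,1]]], "force": 50}}

```text
time: 14.9
eef_pos: [0.5197, 0.0939, 0.0399]
tcp_rot: [-0.014, 1.0, -0.0, 0.003]
contact_force: [0.1, -0.3, -1.6]
opening: 0.392
```

Gripped: the opening is 33 mm, which matches the 34 mm cheeks. I'll carry it to the empty third tray.

Call:
{"op": "apply_moves", "data": {"moves": [[[0,0,-0.015,0,0,0,1],[0,0,-0.025,0,0,0,1],[0,-0.03,0,0,0,0,1],[0,-0.03,0,0,0,0,1],[0,-0.03,0,0,0,0,1],[0,0,0,0,0,0,1]]]}}

```text
time: 15.5
eef_pos: [0.5225, 0.0019, 0.0864]
tcp_rot: [-0.016, 1.0, -0.001, 0.004]
contact_force: [0.6, 0.7, -2.2]
opening: 0.391
```

Run:
```python
from h import *
need(.510,.005,.040,0); s=ctrl.get_state();print(s["contact_force"],s["opening"])
```

```text
t 15.5 tool mm [12.8  3.6 46.3] turn [-0.1  0.5  1.8] | mm in target axes [12.5  3.1 46.4]
[ 0.56038032  0.7339256  -2.18287066] 0.39141453761250317
```

Call:
{"op": "apply_moves", "data": {"moves": [[[0.012,0.003,0.015,0,0.5,1.8,1],[0,0,0.02,0,0,0,1],[0,0,0.006,0,0,0,1],[0,0,0.003,0,0,0,1],[0,0,0.003,0,0,0,1]]]}}

```text
time: 16.0
eef_pos: [0.5129, 0.0048, 0.0434]
tcp_rot: [0.001, 1.0, -0.001, 0.003]
contact_force: [-0.9, 0.2, -2.2]
opening: 0.391
```

Call:
{"op": "apply_moves", "data": {"moves": [[[0,0,0.002,0,0,0,1],[0,0,0.002,0,0,0,1],[0,0,0,0,0,0,1]]]}}

```text
time: 16.3
eef_pos: [0.5139, 0.0053, 0.0403]
tcp_rot: [0.001, 1.0, -0.001, 0.004]
contact_force: [0.2, 0.8, -3.0]
opening: 0.393
```

Call:
{"op": "apply_moves", "data": {"moves": [[[0,0,0.002,0,0,0,1],[0,0,0.001,0,0,0,1]]]}}

```text
time: 16.5
eef_pos: [0.5146, 0.0053, 0.0391]
tcp_rot: [0.001, 1.0, -0.001, 0.004]
contact_force: [-5.0, -0.6, 7.9]
opening: 0.387
```

Touchdown. Release, then go to the right spare.

Call:
{"op": "apply_moves", "data": {"moves": [[[0,0,0,0,0,0,-0.5],[0,0,0,0,0,0,-0.5],[0,0,0,0,0,0,-0.5],[0,0,-0.03,0,0,0,-0.5],[0,0,-0.04,0,0,0,-0.5],[-0.045,-0.01,0,0,0,0,-0.5],[-0.045,-0.01,0,0,0,0,-0.5],[-0.045,-0.01,0,0,0,0,-0.5],[-0.045,-0.01,0,0,0,0,-0.5],[0,0,0,0,0,0,-0.5]]]}}

```text
time: 17.5
eef_pos: [0.7002, -0.0362, 0.1179]
tcp_rot: [0.001, 1.0, -0.002, 0.009]
contact_force: [1.2, -0.1, -0.3]
opening: 0.748
```

Run:
```python
from h import *
need(.694,-.033,.021,0); s=ctrl.get_state();print(s["opening"])
c,im=grab("wrist","wrist3.png")
```

```text
t 17.5 tool mm [ 8.   3.6 96.7] turn [-0.3  1.1 -0.1] | mm in target axes [ 6.2  3.2 96.9]
0.748499887760315
```

View pics/wrist3.png

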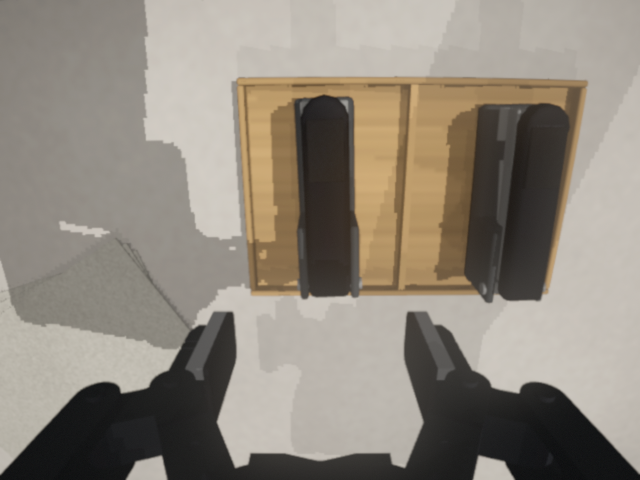

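The wrist close-up shows the spare tray rim from (238,79) to (587,80), the right spare's cover from (325,97) to (329,296), and the left's from (546,104) to (523,299).

Run:
```python
from g import *
c=ctrl.get_calibration("wrist"); 
pose(c,(325,97),(329,296),.004,0)
pose(c,(546,104),(523,299),.004,0)
print(onz(c,[(238,79),(587,80),(555,293),(250,293)],.014)[:,:2])
```

```text
yaw 1.4 len 0.104 origin [ 0.6734 -0.0323] grip [ 0.6973 -0.0318]
yaw 3.9 len 0.105 origin [0.6752 0.0745] grip [0.6991 0.0761]
[[ 0.6061 -0.0818]
 [ 0.6046  0.1153]
 [ 0.7389  0.1211]
 [ 0.7384 -0.0824]]
```

Call:
{"op": "apply_moves", "data": {"moves": [[[0.004,0.004,0.035,-0.3,1.1,0,-0.5],[0,0,0.03,0,0,0,-0.5],[0,0,0.018,0,0,0,-0.5],[0,0,0.008,0,0,0,-0.5],[0,0,0,0,0,0,-0.5]]]}}

```text
time: 18.05
eef_pos: [0.6925, -0.0304, 0.0252]
tcp_rot: [0.0, 1.0, 0.001, -0.002]
contact_force: [0.5, -0.6, 1.0]
opening: 0.752
```

Run:
```python
from h import *
need(.698,-.032,.021,1); print(ctrl.get_state()["contact_force"])
```

```text
t 18.05 tool mm [-5.5 -1.6  4.2] turn [ 0.1 -0.2 -1. ] | mm in target axes [-5.4 -1.7  4.2]
[ 0.45951299 -0.64751557  0.97084475]
```

Call:
{"op": "apply_moves", "data": {"moves": [[[-0.005,-0.001,0.004,0,0,-1,-0.5],[0,0,0,0,0,0,1],[0,0,0,0,0,0,1],[0,0,0,0,0,0,1],[0,0,0,0,0,0,1],[0,0,0,0,0,0,1]]]}}

```text
time: 18.65
eef_pos: [0.7002, -0.0318, 0.0257]
tcp_rot: [-0.009, 1.0, 0.0, 0.002]
contact_force: [1.1, 1.2, -2.5]
opening: 0.395
```

Call:
{"op": "apply_moves", "data": {"moves": [[[0,0,-0.02,0,0,0,1],[0,0,-0.04,0,0,0,1],[0,0,-0.04,0,0,0,1],[0.03,0.02,0,0,0,0,1],[0.035,0.03,0,0,0,0,1],[0.035,0.03,0,0,0,0,1],[0.035,0.03,0,0,0,0,1],[0.035,0.01,0,0,0,0,1],[0,0,0,0,0,0,1]]]}}

```text
time: 19.55
eef_pos: [0.5227, 0.0881, 0.138]
tcp_rot: [-0.008, 1.0, 0.0, 0.006]
contact_force: [-0.4, -0.8, -3.6]
opening: 0.388
```

Run:
```python
from h import *
need(.510,.103,.040,0); s=ctrl.get_state();print(s["contact_force"],s["opening"])
```

```text
t 19.55 tool mm [13.6 15.1 97.9] turn [0.1 0.6 0.9] | mm in target axes [12.7 14.9 98. ]
[-0.35291323 -0.77756869 -3.58393058] 0.38819384747054386
```

Call:
{"op": "apply_moves", "data": {"moves": [[[0.01,0.016,0.03,0,0.6,0.9,1],[0,0,0.03,0,0,0,1],[0,0,0.02,0,0,0,1],[0,0,0.006,0,0,0,1],[0,0,0,0,0,0,1]]]}}

```text
time: 20.05
eef_pos: [0.5183, 0.1048, 0.0588]
tcp_rot: [-0.0, 1.0, 0.0, 0.009]
contact_force: [0.5, 0.5, -2.9]
opening: 0.384
```

Call:
{"op": "apply_moves", "data": {"moves": [[[0.007,0,0.003,0,1,0,1],[0,0,0.005,0,0,0,1],[0,0,0.004,0,0,0,1],[0,0,0.002,0,0,0,1]]]}}

```text
time: 20.45
eef_pos: [0.5149, 0.1042, 0.0485]
tcp_rot: [0.0, 1.0, 0.0, 0.003]
contact_force: [1.0, -0.6, -2.2]
opening: 0.388
```

Call:
{"op": "apply_moves", "data": {"moves": [[[0.003,0,0.003,0,0.3,0,1],[0,0,0.002,0,0,0,1],[0,0,0,0,0,0,1]]]}}

```text
time: 20.75
eef_pos: [0.512, 0.1042, 0.0433]
tcp_rot: [0.0, 1.0, 0.0, 0.001]
contact_force: [-0.4, 0.2, -2.2]
opening: 0.383
```

Call:
{"op": "apply_moves", "data": {"moves": [[[0,0,0.002,0,0,0,1],[0,0,0.002,0,0,0,1]]]}}

```text
time: 20.95
eef_pos: [0.5122, 0.1042, 0.0428]
tcp_rot: [0.0, 1.0, 0.0, -0.001]
contact_force: [-8.6, -1.0, 13.1]
opening: 0.39
```

Down. Release and move over the faulty S5.

Call:
{"op": "apply_moves", "data": {"moves": [[[0,0,0,0,0,0,-0.5],[0,0,0,0,0,0,-0.5],[0,0,0,0,0,0,-0.5],[0,0,-0.04,0,0,0,-0.5],[0,0,-0.045,0,0,0,-0.5],[0,0.045,0,0,0,0,-0.5],[0,0.045,0,0,0,0,-0.5],[0,0,0,0,0,0,-0.5]]]}}

```text
time: 21.75
eef_pos: [0.5158, 0.1959, 0.1338]
tcp_rot: [0.003, 1.0, 0.001, 0.003]
contact_force: [0.5, -0.1, -0.5]
opening: 0.753
```

Run:
```python
from h import *
need(.516,.195,.039,1); s=ctrl.get_state();print(s["contact_force"],s["opening"])
c,im=grab("side","side6.png")
cv2.imwrite("pics/s6.png",cv2.resize(im[155:390,180:400],None,fx=2.5,fy=2.5,interpolation=2))
```

```text
t 21.75 tool mm [ 0.3 -1.1 94.8] turn [ 0.1  0.3 -1.3] | mm in target axes [-0.2 -0.9 94.8]
[ 0.4618003  -0.14785282 -0.4929173 ] 0.7528518873772753
```

View pics/s6.png

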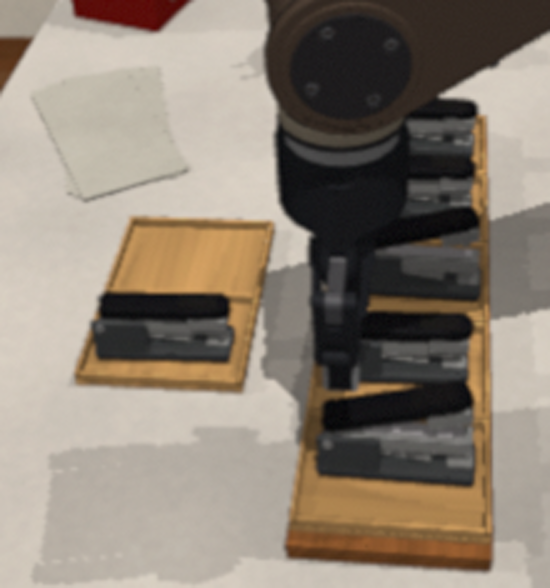

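The side view shows tray 4 holding the shut spare (420,345), the faulty S4 parked open in tray 3, and the right spare compartment empty. I'll descend on S5.

Call:
{"op": "apply_moves", "data": {"moves": [[[-0.002,-0.001,0.04,0,0.3,-1.3,-0.5],[0,0,0.035,0,0,0,-0.5],[0,0,0.012,0,0,0,-0.5],[0,0,0,0,0,0,-0.5]]]}}

```text
time: 22.2
eef_pos: [0.5194, 0.1913, 0.045]
tcp_rot: [-0.009, 1.0, -0.0, 0.001]
contact_force: [0.1, -0.2, 0.7]
opening: 0.749
```

Run:
```python
from h import *
need(.518,.195,.039,1); print(ctrl.get_state()["contact_force"])
```

```text
t 22.2 tool mm [1.3 3.7 6. ] turn [-0.   0.1  0. ] | mm in target axes [1.3 3.7 6. ]
[ 0.08125248 -0.22646877  0.68497806]
```

Call:
{"op": "apply_moves", "data": {"moves": [[[0,0.003,0.006,0,0,0,-0.5],[0,0,0,0,0,0,1],[0,0,0,0,0,0,1],[0,0,0,0,0,0,1],[0,0,0,0,0,0,1],[0,0,0,0,0,0,1],[0,0,-0.02,0,0,0,1],[0,0,-0.035,0,0,0,1],[0,0,-0.035,0,0,0,1]]]}}

```text
time: 23.1
eef_pos: [0.5161, 0.1928, 0.1281]
tcp_rot: [-0.008, 1.0, -0.001, -0.003]
contact_force: [0.6, 0.5, -2.7]
opening: 0.39
```

Call:
{"op": "apply_moves", "data": {"moves": [[[-0.025,-0.035,0,0,0,0,1],[-0.025,-0.035,0,0,0,0,1],[-0.025,-0.035,0,0,0,0,1],[-0.025,-0.035,0,0,0,0,1],[-0.025,-0.035,0,0,0,0,1],[-0.025,-0.03,0,0,0,0,1],[-0.02,-0.015,0,0,0,0,1],[0,0,0,0,0,0,1]]]}}

```text
time: 23.9
eef_pos: [0.6986, -0.0308, 0.135]
tcp_rot: [-0.011, 1.0, -0.001, 0.003]
contact_force: [-1.0, 0.5, -2.6]
opening: 0.393
```

Run:
```python
from h import *
need(.698,-.031,.023,0); s=ctrl.get_state();print(s["contact_force"],s["opening"])
```

```text
t 23.9 tool mm [  1.2  -0.  112. ] turn [-0.1  0.3  1.2] | mm in target axes [  0.6  -0.2 112. ]
[-0.95424512  0.54758941 -2.59857861] 0.3925552993536749
```

Call:
{"op": "apply_moves", "data": {"moves": [[[0,0,0.04,0,0,1.2,1],[0,0,0.04,0,0,0,1],[0,0,0.015,0,0,0,1],[0,0,0.005,0,0,0,1],[0,0,0.002,0,0,0,1]]]}}

```text
time: 24.4
eef_pos: [0.6996, -0.03, 0.0326]
tcp_rot: [0.0, 1.0, -0.001, 0.004]
contact_force: [0.5, -0.5, 1.6]
opening: 0.389
```

Call:
{"op": "apply_moves", "data": {"moves": [[[0.001,0,0.005,0,0.4,0,1],[0,0,0.003,0,0,0,1],[0,0,0.001,0,0,0,1]]]}}

```text
time: 24.7
eef_pos: [0.7007, -0.0287, 0.0303]
tcp_rot: [-0.0, 1.0, -0.0, 0.002]
contact_force: [-2.4, -0.8, 1.8]
opening: 0.383
```

Contact came about 5 mm early, so I'll look before releasing.

Run:
```python
from h import *
c,im=grab("side","side7.png")
cv2.imwrite("pics/s7.png",cv2.resize(im[215:325,190:310],None,fx=5,fy=5,interpolation=2))
```

```text
(no output)
```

View pics/s7.png

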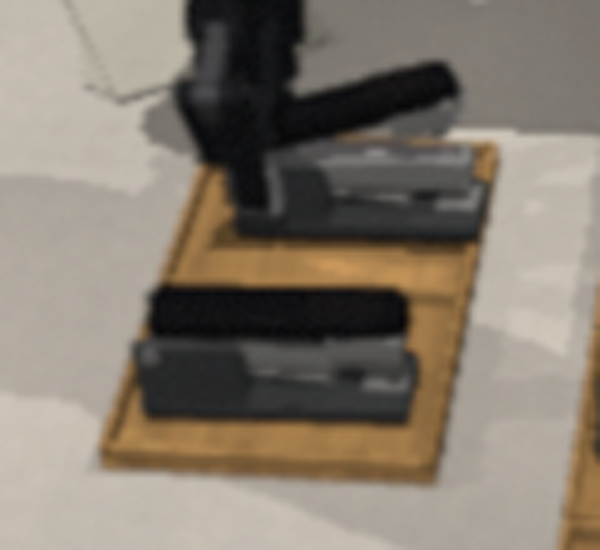

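The stapler sits about 12 mm too far towards the robot, with its nose on the front wall at crop (485,180). I'll lift, shift +x 12 mm and lower again.

Call:
{"op": "apply_moves", "data": {"moves": [[[0,0,-0.012,0,0,0,1],[-0.012,0,0,0,0,0,1],[0,0,0,0,0,0,1]]]}}

```text
time: 25.05
eef_pos: [0.7146, -0.0295, 0.0442]
tcp_rot: [-0.0, 1.0, -0.001, 0.005]
contact_force: [-0.2, 0.3, -2.8]
opening: 0.386
```

Call:
{"op": "apply_moves", "data": {"moves": [[[0,0,0.006,0,0,0,1],[0,0,0.005,0,0,0,1],[0,0,0.003,0,0,0,1],[0,0,0,0,0,0,1]]]}}

```text
time: 25.45
eef_pos: [0.7139, -0.0299, 0.0285]
tcp_rot: [-0.0, 1.0, -0.001, 0.005]
contact_force: [-0.6, 0.2, -2.7]
opening: 0.386
```

Call:
{"op": "apply_moves", "data": {"moves": [[[0,0,0.003,0,0.5,0,1],[0,0,0.002,0,0,0,1],[0,0,0,0,0,0,1]]]}}

```text
time: 25.75
eef_pos: [0.7138, -0.03, 0.0242]
tcp_rot: [-0.0, 1.0, -0.001, 0.0]
contact_force: [1.1, 0.0, -1.6]
opening: 0.39
```

Call:
{"op": "apply_moves", "data": {"moves": [[[0,0,0.002,0,0,0,1],[0,0,0.002,0,0,0,1]]]}}

```text
time: 25.95
eef_pos: [0.7141, -0.03, 0.0239]
tcp_rot: [-0.001, 1.0, -0.001, -0.001]
contact_force: [-6.0, -0.1, 9.4]
opening: 0.388
```

Call:
{"op": "apply_moves", "data": {"moves": [[[0,0,0,0,0,0,-0.5],[0,0,0,0,0,0,-0.5],[0,0,0,0,0,0,-0.5],[0,0,-0.04,0,0,0,-0.5],[0,0,-0.045,0,0,0,-0.5],[0.005,0.045,0,0,0,0,-0.5],[0.005,0.045,0,0,0,0,-0.5],[0.005,0.013,0,0,0,0,-0.5],[0,0,0,0,0,0,-0.5]]]}}

```text
time: 26.85
eef_pos: [0.7005, 0.0744, 0.1116]
tcp_rot: [0.001, 1.0, -0.001, 0.002]
contact_force: [-0.4, -0.6, 0.2]
opening: 0.75
```

Run:
```python
from h import *
need(.699,.076,.021,4); s=ctrl.get_state();print(s["contact_force"],s["opening"])
c,im=grab("wrist","wrist4.png")
```

```text
t 26.85 tool mm [ 1.8  1.8 90.6] turn [-0.2  0.2 -4.1] | mm in target axes [ 1.4  1.7 90.6]
[-0.38268029 -0.57059921  0.21927511] 0.7501930536717102
```

View pics/wrist4.png

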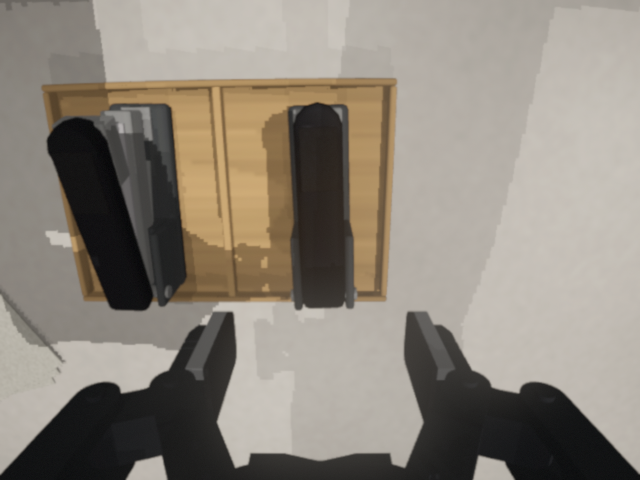

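The wrist view shows S5 sitting flat in the right compartment (open, at (110,210)). The left spare's cover runs from (318,104) to (324,305), centred under the gripper.

Run:
```python
from g import *
c=ctrl.get_calibration("wrist"); 
pose(c,(319,104),(324,305),.004,0)
pose(c,(76,119),(131,307),.004,1)
print(onz(c,[(43,87),(396,79),(386,299),(85,300)],.014)[:,:2])
```

```text
yaw 1.3 len 0.103 origin [0.6787 0.0739] grip [0.7027 0.0745]
yaw -3.1 len 0.101 origin [ 0.6825 -0.0286] grip [ 0.7064 -0.0299]
[[ 0.6095 -0.0829]
 [ 0.6083  0.1143]
 [ 0.7412  0.1151]
 [ 0.7427 -0.0825]]
```

Call:
{"op": "apply_moves", "data": {"moves": [[[0,0.002,0.035,0,0,-1.5,-0.5],[0,0,0.03,0,0,0,-0.5],[0,0,0.018,0,0,0,-0.5],[0,0,0,0,0,0,-0.5]]]}}

```text
time: 27.3
eef_pos: [0.7036, 0.0696, 0.0267]
tcp_rot: [-0.01, 1.0, -0.002, 0.004]
contact_force: [-0.2, -0.7, -0.2]
opening: 0.747
```

Run:
```python
from h import *
need(.701,.075,.021,1.5)
```

```text
t 27.3 tool mm [2.5 5.4 5.6] turn [-0.3  0.4 -0.3] | mm in target axes [2.4 5.4 5.7]
```

Call:
{"op": "apply_moves", "data": {"moves": [[[0.002,0.005,0.005,0,0.4,0,-0.5],[0,0,0,0,0,0,1],[0,0,0,0,0,0,1],[0,0,0,0,0,0,1],[0,0,0,0,0,0,1],[0,0,0,0,0,0,1]]]}}

```text
time: 27.9
eef_pos: [0.704, 0.0733, 0.0249]
tcp_rot: [-0.009, 1.0, -0.003, 0.003]
contact_force: [-0.0, -0.8, -2.6]
opening: 0.388
```

Call:
{"op": "apply_moves", "data": {"moves": [[[0,0,-0.02,0,0,0,1],[0,0,-0.04,0,0,0,1],[0,0,-0.04,0,0,0,1],[0.038,0.027,0,0,0,0,1],[0.038,0.027,0,0,0,0,1],[0.038,0.027,0,0,0,0,1],[0.038,0.027,0,0,0,0,1],[0.03,0.022,0,0,0,0,1],[0,0,0,0,0,0,1]]]}}

```text
time: 28.8
eef_pos: [0.5153, 0.2032, 0.1384]
tcp_rot: [-0.007, 1.0, -0.002, 0.008]
contact_force: [1.2, -0.1, -2.5]
opening: 0.387
```

Run:
```python
from h import *
need(.511,.204,.045,0); s=ctrl.get_state();print(s["contact_force"],s["opening"])
```

```text
t 28.8 tool mm [ 5.8  1.2 93.3] turn [-0.2  0.9  0.9] | mm in target axes [ 4.3  0.8 93.4]
[ 1.17713291 -0.14878808 -2.54576351] 0.38665821267972683
```

Call:
{"op": "apply_moves", "data": {"moves": [[[0.004,0.002,0.03,0,0.9,0.9,1],[0,0,0.03,0,0,0,1],[0,0,0.018,0,0,0,1],[0,0,0.004,0,0,0,1],[0,0,0,0,0,0,1]]]}}

```text
time: 29.3
eef_pos: [0.5168, 0.2062, 0.0634]
tcp_rot: [-0.001, 1.0, -0.001, 0.008]
contact_force: [-0.2, -0.6, -3.2]
opening: 0.388
```

Run:
```python
from h import *
need(.511,.204,.043,0)
```

```text
t 29.3 tool mm [ 6.1 -2.1 20.4] turn [-0.1  0.9  0.1] | mm in target axes [ 5.8 -2.2 20.4]
```

Call:
{"op": "apply_moves", "data": {"moves": [[[0.006,-0.002,0.006,0,0.9,0,1],[0.002,0,0.005,0,0,0,1],[0,0,0.004,0,0,0,1],[0,0,0.002,0,0,0,1],[0,0,0,0,0,0,1]]]}}

```text
time: 29.8
eef_pos: [0.5117, 0.2039, 0.0497]
tcp_rot: [-0.001, 1.0, -0.001, 0.003]
contact_force: [0.1, -0.1, -1.9]
opening: 0.386
```

Call:
{"op": "apply_moves", "data": {"moves": [[[0,0,0.004,0,0.3,0,1],[0,0,0.002,0,0,0,1],[0,0,0.002,0,0,0,1]]]}}

```text
time: 30.1
eef_pos: [0.5125, 0.2041, 0.0418]
tcp_rot: [-0.001, 1.0, -0.0, 0.001]
contact_force: [1.2, -0.1, -2.3]
opening: 0.389
```

Call:
{"op": "apply_moves", "data": {"moves": [[[0,0,0.002,0,0,0,1],[0,0,0.001,0,0,0,1]]]}}

```text
time: 30.3
eef_pos: [0.5127, 0.2042, 0.0415]
tcp_rot: [-0.001, 1.0, -0.001, -0.0]
contact_force: [-2.3, -0.6, 2.6]
opening: 0.385
```

Down. Release and return to the parked faulty S4, which I released at TCP (0.5146, 0.0053).

Call:
{"op": "apply_moves", "data": {"moves": [[[0,0,0,0,0,0,-0.5],[0,0,0,0,0,0,-0.5],[0,0,0,0,0,0,-0.5],[0,0,-0.04,0,0,0,-0.5],[0,0,-0.045,0,0,0,-0.5],[0,-0.048,0,0,0,0,-0.5],[0,-0.048,0,0,0,0,-0.5],[0,-0.048,0,0,0,0,-0.5],[0,-0.048,0,0,0,0,-0.5],[0,0,0,0,0,0,-0.5]]]}}

```text
time: 31.3
eef_pos: [0.517, 0.0074, 0.1328]
tcp_rot: [-0.004, 1.0, -0.002, 0.005]
contact_force: [-0.3, 0.1, 0.6]
opening: 0.75
```

Run:
```python
from h import *
need(.514,.0053,.040,0); s=ctrl.get_state();print(s["opening"])
grab("wrist","wrist5.png")
```

```text
t 31.3 tool mm [ 4.  -1.8 92.8] turn [-0.2  0.6  0.5] | mm in target axes [ 3.  -2.1 92.8]
0.7499457401458773
```

View pics/wrist5.png

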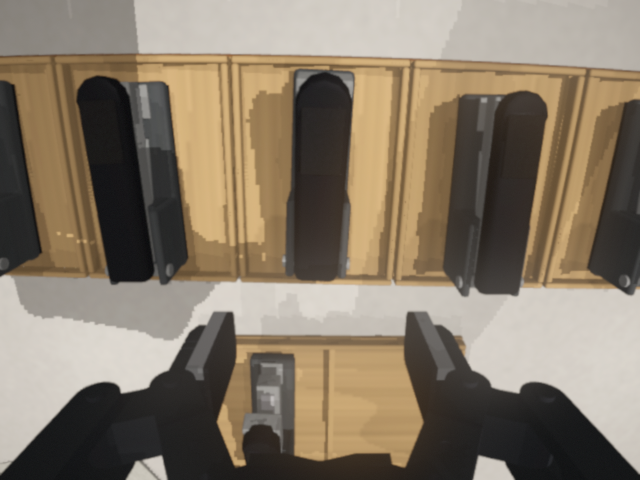

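The wrist view shows the parked S4 centred under the gripper (cover (324,75)–(317,278)), tray 4's spare at (500,190), S2 at (125,180), and the left spare compartment empty. Descending.

Call:
{"op": "apply_moves", "data": {"moves": [[[0.003,-0.001,0.04,0,0.6,0.5,-0.5],[0,0,0.035,0,0,0,-0.5],[0,0,0.012,0,0,0,-0.5],[0,0,0,0,0,0,-0.5]]]}}

```text
time: 31.75
eef_pos: [0.5166, 0.0105, 0.0455]
tcp_rot: [-0.0, 1.0, -0.001, 0.002]
contact_force: [0.7, -0.0, -0.6]
opening: 0.75
```

Run:
```python
from h import *
need(.514,.0053,.040,0)
```

```text
t 31.75 tool mm [ 2.7 -5.2  5.5] turn [-0.1  0.3  0. ] | mm in target axes [ 2.6 -5.2  5.5]
```

Call:
{"op": "apply_moves", "data": {"moves": [[[0.002,-0.005,0.005,0,0,0,-0.5],[0,0,0,0,0,0,1],[0,0,0,0,0,0,1],[0,0,0,0,0,0,1],[0,0,0,0,0,0,1],[0,0,0,0,0,0,1]]]}}

```text
time: 32.35
eef_pos: [0.5177, 0.0064, 0.0447]
tcp_rot: [-0.002, 1.0, -0.001, 0.006]
contact_force: [-0.2, 0.6, -2.6]
opening: 0.39
```

Call:
{"op": "apply_moves", "data": {"moves": [[[0,0,-0.02,0,0,0,1],[0,0,-0.035,0,0,0,1],[0,0,-0.025,0,0,0,1],[-0.04,0.013,0,0,0,0,1],[-0.04,0.013,0,0,0,0,1],[-0.04,0.013,0,0,0,0,1],[-0.04,0.013,0,0,0,0,1],[-0.026,0.008,0,0,0,0,1],[0,0,0,0,0,0,1]]]}}

```text
time: 33.25
eef_pos: [0.7042, 0.0698, 0.1251]
tcp_rot: [-0.001, 1.0, -0.001, 0.003]
contact_force: [-0.0, -0.0, -2.5]
opening: 0.388
```

Run:
```python
from h import *
need(.704,.067,.023,0); s=ctrl.get_state();print(s["contact_force"],s["opening"])
```

```text
t 33.25 tool mm [  0.8  -2.7 102.1] turn [-0.1  0.4  0.1] | mm in target axes [  0.2  -2.8 102.1]
[-0.02532473 -0.01021481 -2.50377978] 0.3879650131408419
```

Call:
{"op": "apply_moves", "data": {"moves": [[[-0.002,-0.003,0.04,0,0.4,0,1],[0,0,0.035,0,0,0,1],[0,0,0.01,0,0,0,1],[0,0,0.003,0,0,0,1],[0,0,0,0,0,0,1]]]}}

```text
time: 33.75
eef_pos: [0.7055, 0.0664, 0.0351]
tcp_rot: [-0.001, 1.0, -0.001, -0.001]
contact_force: [-0.1, -0.0, -2.7]
opening: 0.386
```

Call:
{"op": "apply_moves", "data": {"moves": [[[-0.001,0,0.004,0,0,0,1],[0,0,0.003,0,0,0,1],[0,0,0.001,0,0,0,1]]]}}

```text
time: 34.05
eef_pos: [0.7079, 0.0666, 0.0331]
tcp_rot: [-0.001, 1.0, -0.001, 0.0]
contact_force: [-1.4, -0.6, 0.1]
opening: 0.382
```

Early contact again at the nose wall, so lift, shift +x 8 mm and lower.

Call:
{"op": "apply_moves", "data": {"moves": [[[0,0,-0.012,0,0,0,1],[-0.008,0,0,0,0,0,1],[0,0,0.006,0,0,0,1],[0,0,0.005,0,0,0,1],[0,0,0.003,0,0,0,1],[0,0,0,0,0,0,1]]]}}

```text
time: 34.65
eef_pos: [0.7193, 0.0661, 0.0324]
tcp_rot: [-0.001, 1.0, -0.001, 0.004]
contact_force: [-0.2, 0.6, -2.7]
opening: 0.389
```

Call:
{"op": "apply_moves", "data": {"moves": [[[0,0,0.003,0,0,0,1],[0,0,0.002,0,0,0,1],[0,0,0.001,0,0,0,1]]]}}

```text
time: 34.95
eef_pos: [0.7187, 0.0661, 0.0254]
tcp_rot: [-0.001, 1.0, -0.001, 0.003]
contact_force: [-3.1, 0.5, 3.9]
opening: 0.39
```

Now it is down to 0.0254. Release, then rise to the overview pose for the final check.

Call:
{"op": "apply_moves", "data": {"moves": [[[0,0,0,0,0,0,-0.5],[0,0,0,0,0,0,-0.5],[0,0,0,0,0,0,-0.5],[0,0,-0.04,0,0,0,-0.5],[0,0,-0.045,0,0,0,1],[0.02,-0.01,-0.043,0,0,0,1],[0.02,-0.01,-0.043,0,0,0,1],[0.02,-0.01,-0.043,0,0,0,1],[0.02,-0.01,-0.043,0,0,0,1],[0.03,-0.01,-0.03,0,0,0,1],[0.03,-0.01,-0.03,0,0,0,1],[0,0,0,0,0,0,1]]]}}

```text
time: 36.15
eef_pos: [0.573, 0.0045, 0.3581]
tcp_rot: [-0.002, 1.0, -0.003, 0.007]
contact_force: [0.6, 0.5, 0.5]
opening: 0.001
```

Call:
{"op": "apply_moves", "data": {"moves": [[[0,0,0,0,0,0,1],[0,0,0,0,0,0,1]]]}}

```text
time: 36.35
eef_pos: [0.5729, 0.0044, 0.3593]
tcp_rot: [-0.001, 1.0, -0.003, 0.009]
contact_force: [0.5, 0.1, -0.7]
opening: 0.001
```

Run:
```python
from h import *
print(ctrl.get_state()["eef_pos"])
c,w=grab("wrist","wrist6.png"); c,im=grab("side","side8.png")
a=cv2.resize(im[165:390,190:400],None,fx=1.2,fy=1.2,interpolation=2)
o=np.zeros((330+a.shape[0],640,3),np.uint8);o[:330]=w[:330];o[330:,:a.shape[1]]=a
b=cv2.resize(im[210:320,190:310],None,fx=2.4,fy=2.4,interpolation=2);o[330:330+b.shape[0],300:300+b.shape[1]]=b
cv2.imwrite("pics/fin.png",o);print(o.shape)
```

```text
[0.57289707 0.00437968 0.35934761]
(600, 640, 3)
```

View pics/fin.png

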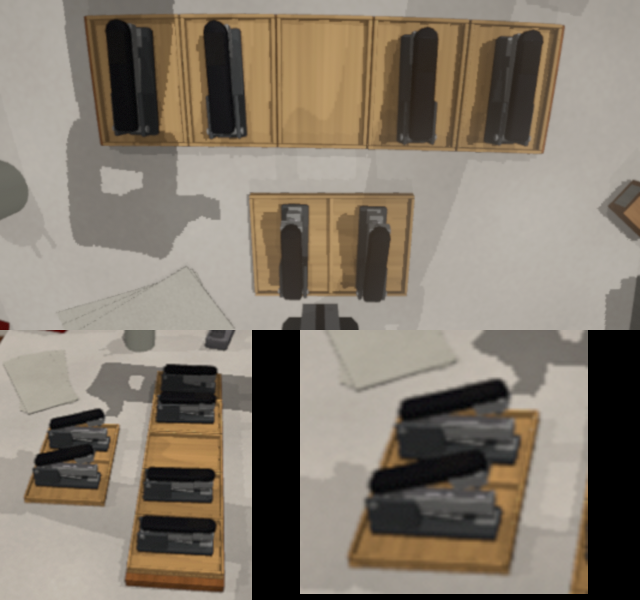

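Everything looks in place: the row has four shut covers, and both faulty staplers are in the spare tray. I'll check numerically that the near faulty one isn't resting on its rear wall.

Run:
```python
from g import *
c=ctrl.get_calibration("wrist")
pose(c,(292,226),(292,298),.004,1); pose(c,(379,228),(372,299),.004,1)
pose(c,(426,29),(418,142),.022,0); pose(c,(532,31),(518,144),.022,0)
pose(c,(216,21),(224,136),.022,0); pose(c,(117,21),(126,134),.022,0)
print(onz(c,[(247,195),(412,196),(407,296),(255,295)],.014)[:,:2]); print(onz(c,[(85,16),(564,24),(543,153),(101,145)],.032)[:,:2])
im=cv2.imread("pics/side8.png"); i0=cv2.imread("pics/side5.png")
z=[cv2.resize(i[205:325,195:305],None,fx=3.6,fy=5,interpolation=2) for i in (i0,im)]
cv2.imwrite("pics/cmp.png",np.hstack(z)); print(z[0].shape)
```

```text
yaw -2.3 len 0.101 origin [ 0.6801 -0.029 ] grip [ 0.704 -0.03 ]
yaw 0.4 len 0.100 origin [0.6818 0.065 ] grip [0.7058 0.0652]
yaw 0.4 len 0.105 origin [0.4892 0.1011] grip [0.5132 0.1012]
yaw 1.5 len 0.106 origin [0.4881 0.2034] grip [0.5121 0.2041]
yaw 0.1 len 0.106 origin [ 0.4828 -0.0947] grip [ 0.5068 -0.0947]
yaw -3.5 len 0.106 origin [ 0.4805 -0.1927] grip [ 0.5045 -0.1942]
[[ 0.6061 -0.0852]
 [ 0.6063  0.1123]
 [ 0.74    0.1164]
 [ 0.7398 -0.0822]]
[[ 0.41   -0.2428]
 [ 0.4161  0.2554]
 [ 0.5505  0.2541]
 [ 0.5436 -0.2452]]
(600, 396, 3)
```

View pics/cmp.png

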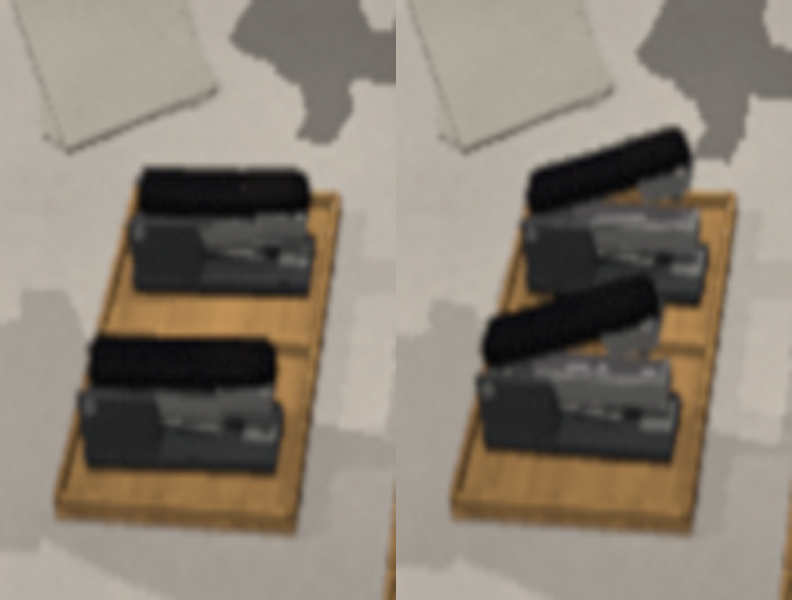

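The side comparison shows both faulty staplers at the same x (within about 4 mm) and the same slope as the flat spares that stood there, apart from yaw, so they are flat and not on a wall. The four row staplers are within about 8 mm of their tray centres. Handing in.

Run:
```python
from h import *
print(ctrl.get_state()["time"],ctrl.get_state()["contact_force"]); print(ctrl.sign_off())
```

```text
36.45 [ 1.06085949 -0.01536235 -0.58237261]
the job is handed in; nothing more can be done
None
```

I pressed all six staplers that were present; the middle tray of the row was empty at the start. The two row staplers on the +y side sprang open again, so they were the faulty ones; the other two row staplers and both spares stayed shut. Each faulty stapler changed places with a spare, using the empty middle tray as a parking spot, and I handed the job in at 36.5 s.

**Last checks:**
- **Row:** the final wrist and side pictures showed all four row covers shut, each stapler within about 8 mm of its tray centre.
- **Spare tray:** both faulty staplers stand open inside their compartments.
- **Robot and bystanders:** the gripper was clear above everything. The cup, carton and dispenser were never approached, though I did not measure their positions again at the end.

**Things that disagreed:**
- **Wall contact:** when placed, both faulty staplers first touched down early. The side view showed the first one's nose on the front wall, so I assumed the same for the second. I lifted each, shifted it 8–12 mm and set it down again.
- **Position offset:** the wrist-view estimates for open staplers read about 8–10 mm too far +x, because the raised cover sits further back. The side view put them level with where the spares had stood.
- **Tilt:** a difference of about 0.02–0.03 rad remains for the two faulty staplers. That is below the 0.08 rad limit and close to what I can measure from that picture.

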